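# Stack cocoon trays in airing steps

## Robot

A 6-joint arm with a two-finger parallel gripper is mounted at the origin on the work surface. World frame = base frame: x ahead of the robot, y to its left, z up, the work surface at z = 0. Lengths are in m, angles in rad, forces in N, time in s.
With the tool pointing down it reaches from about 0.375 to 0.975 m from the base axis. Payload 3.8 kg.
Tool frame: the origin (TCP) lies at the very end of the fingers, on their centre line; the grasp point (between the pads) lies 19 mm behind it (grip_depth is the z of the grasp point in the tool frame, in m); z points along the fingers, y is the line along which they close (so a half turn about z gives the same grasp; the last joint's range is limited). The gripper opens to 85 mm and grips with 20 to 120 N. Pads are 22 mm wide; open, the fingers measure 114 mm over their backs; the gripper's body (76 mm by 85 mm) begins 54 mm behind the grasp point. The pads swing forward as they close: fully open they stand 13 mm farther back than shut.
Start: joints at [1.275, 0.264, 1.604, -0, 1.274, -0.037], TCP at [0.173, 0.653, 0.231] pointing down, gripper open.
Joint ranges: [-2.63, 2.63], [-0.94, 2.18], [0.31, 2.57], [-1.31, 4.45], [0, 2.66], [-2.55, 2.55]. Speed limits (rad/s): [2.57, 2.57, 3.14, 3.14, 3.14, 3.14].

## Interface

Orientations are given as a rotation vector (axis times angle).
In Python, from cell import state, snapshot, camera_params, job_done, boxes_of, trace, grip_depth gives the robot as it stands. The module is installed in compiled form; this text tells all that it offers.
- The arm moves only by the tool servo_tool, never from a script. Its argument "targets" is text: rows parted by semicolons, each of 5 numbers parted by spaces: the shift along the tool's x, y, z each as a share of 0.025 m, from -1 to 1, then the turn about the tool's z as a share of 45 degrees, from -1 to 1, then the closure, from 0 (fully open) to 1 (shut). In form: x y z turn claw; .... A call has 1 to 5 rows; each row shifts and turns the commanded pose from where the row before left it, along the tool's axes as they then stand; what a row does not reach is not made up. A row lasts 1/10 s, in which the tool goes at most 50 mm and 8.59 degrees, less where a joint would pass 70% of its speed; a pose out of reach is approached as far as the arm can. A call with a number of a shift or a turn outside -1 to 1 is refused whole. A call with a gripper value outside its range is refused whole. The fingers move at their own pace and stop on an object; "squeeze" is the grip in N (left out, the last holds). Time passes only in rows, so rows that do not move let the fingers close. It gives the time, the measured TCP pose, the force, the opening and the grip force at its end, in the units of the state.
- state(): the state, without advancing time (a new reading comes with each control period).
- snapshot(name): name is "side" or "top" or "wrist"; returns the picture (384x512x3 uint8, red, green, blue); there is no depth.
- camera_params(name): a dict with "K" (3x3 intrinsics, pixels), "k1" (the pictures are not rectified: a ray, as slopes to the right and down, at radius r is drawn at 1 + k1 r^2 times it, then the intrinsics apply), "position" and "rotation" of the camera in the world. Camera axes: x right, y down, z forward; pixel columns grow to the right and rows downward; lengths in m; the calibration is good to about 2 mm. A picture is of the moment at which its call begins: read the wrist's pose just before it. camera_params takes no time and is no camera call; for the wrist camera it gives the pose at the moment of the call.
- job_done(): hands the job in; it is judged then, once.
Trained networks look in the newest picture that a camera, given by its name, has taken for a name from the list of things; names that differ only in an ending like _2 or _b are one class to them, and where a whole thing is asked for, a point or a joint stands for the part that bears it (a point fixed in the world has none). Each returns a list of dicts, best first, with "score" (0 to 1); they miss things now and then, are a little off and sometimes report something else, mostly with a low value. They report only what shows in the picture. A call takes as long as a camera call. They do not tell look-alikes from the thing itself.
- boxes_of(camera, label): "xyz" ([x, y, z] in m, in world coordinates, good to about 4 mm: the middle of the surface that is visible of it).
- trace(camera, label): "region" (384x512 bool, what is visible of it).
The state is a dict: "t": time; "joint_positions": joint angles; "qd": joint speeds; "tau": joint torques, N m; "ee_pos": TCP position; "tcp_rot": TCP orientation; "wrist_force": force on the tool from outside, world axes, zero at the start; "wrist_torque": the same for the moment, N m; "opening": finger opening in m; "grasp_force": force on a finger pad.
Only numpy, scipy, OpenCV 4.12 (cv2) and the standard library are available. Lean on these libraries where they do the work, as an engineer would, in place of code of your own. Each camera call takes 0.05 s, during which the arm holds its last target. There are 200 camera calls.

## Task

Stack the cocoon sample trays on the rack for airing, in alternating steps. Set the loose full tray on the tray that already stands under the rails, shifted about 3 cm lengthwise towards the rack's posts, then the empty tray on top of it, shifted about 3 cm back again so that it comes over the bottom tray. Each tray must sit level on the rim below with its cleats inside, square to the one beneath; keep the full tray level on the way, set the trays down rather than drop them, and leave the bottom tray and the other things where they are.

Things in the scene. Friction and masses are not known exactly. Their poses are not given: they have to be found in the camera images.
- base_tray_centre (a point): Centre (25 mm above its feet) of the bottom tray: open bamboo tray of white cocoons, 180 mm long (x, towards the rack's posts), 60 wide (y), 50 high, walls 5, ends alike, loose on the rack deck. Feet: two crosswise cleats 6 mm high under the floor, 38 wide, 6 thick, 43 mm either side of the middle. A tray stacked on it has its centre 44 mm higher, 6 mm sideways play, at most 39 mm shift lengthwise.
- full_tray_centre (a point): Centre (25 mm above its feet) of the loose full tray: the same size and cleats as the bottom tray, white cocoons fixed inside, on the table to the left of the rack. Its x axis runs along its length, roughly towards the rack (the robot's right). Its plain long sides can be gripped across the 60 mm width, anywhere along it. 110 to 225 g.
- empty_tray_centre (a point): Centre (25 mm above its feet) of the empty tray: the same size and cleats, no cocoons, on the table to the left of the rack, nearer or farther than the full one. Its x axis runs along its length, roughly towards the rack (the robot's right). Its plain long sides can be gripped across the 60 mm width. 90 to 180 g.
- rack_rail (a point): Middle of the fixed rack's front overhead rail: level tube, 20 mm thick, 270 mm long (point's y), centre 340 mm above the table; x points to the rack's posts (the robot's right). A second rail is 90 mm further right. The bottom tray's middle lies some 20 mm past the front rail, so an upright tool meets it: lean the tool, fingers pointing down and towards the posts, 30 to 40 degrees from vertical. The left is open.
- rack_deck (a point): Point on top of the rack's wooden deck, 20 mm past the front rail, under its middle; 12 mm above the table; x points to the posts. The deck is 320 mm wide (y) and reaches 135 mm back and 175 mm on along x. From two 30 mm posts, 155 mm on and 110 mm to either side, level brackets 20 mm wide run back under the rail ends, undersides 318 mm above the table.
- jar: Bystander: lidded blue jar, 52 mm in diameter, 85 mm high, on the rack's deck about 120 mm beyond its middle line, on the side away from the robot. Origin at the centre of its underside.
- bowl: Bystander: small white bowl, 90 mm across, 40 mm high, on the table to the left of the trays. Origin at the centre of its underside.
- brush: Bystander: hand brush lying on the table beyond the trays, along its own x axis, less than 40 mm high. Origin on its underside at its middle.
Mind the look-alikes: they are no part of the job. Leave any red look-alike of the part that bears empty_tray_centre alone.

How it is judged:
On the way:
1. the full tray is seated on the bottom tray, shifted towards the posts, level, released and at rest (x of full_tray_centre in the frame of base_tray_centre between 0.018 and 0.042 m and y of full_tray_centre in the frame of base_tray_centre between -0.01 and 0.01 m and z of full_tray_centre in the frame of base_tray_centre between 0.039 and 0.049 m and angle between the x axis of full_tray_centre and the x axis of base_tray_centre, either way round below 0.15 rad and angle between full_tray_centre's own z axis and vertical below 0.06 rad and contact force between full_tray and the fingers below 0.1 N and linear speed of full_tray below 0.02 m/s and contact force between full_tray and base_tray above 0.3 N), for 0.3 s.
At the end, for the whole second after the job is handed in: Full tray on the bottom tray's rim, 18-42 mm nearer the posts; empty tray on the full one, 18-42 mm back again, within 18 mm of over the bottom one. Each within 10 mm sideways, 39-49 mm up, 0.15 rad of parallel, 0.06 rad of level, released, at rest. Bottom tray within 20 mm of its start (all of step 1 and x of empty_tray_centre in the frame of full_tray_centre between -0.042 and -0.018 m and y of empty_tray_centre in the frame of full_tray_centre between -0.01 and 0.01 m and z of empty_tray_centre in the frame of full_tray_centre between 0.039 and 0.049 m and angle between the x axis of empty_tray_centre and the x axis of full_tray_centre, either way round below 0.15 rad and angle between empty_tray_centre's own z axis and vertical below 0.06 rad and contact force between empty_tray and the fingers below 0.1 N and linear speed of empty_tray below 0.02 m/s and contact force between empty_tray and full_tray above 0.3 N and distance of base_tray_centre from where it was at the start of the episode below 0.02 m and x of empty_tray_centre in the frame of base_tray_centre between -0.018 and 0.018 m); the robot touches nothing.
It fails at once if the full tray is tipped by more than 0.45 rad (the cocoons would spill) (angle between full_tray_centre's own z axis and vertical above 0.45 rad).
It fails at once if a tray is dropped: it moves faster than 0.5 m/s with no finger on it ((linear speed of full_tray above 0.5 m/s and contact force between full_tray and the fingers below 0.05 N) or (linear speed of empty_tray above 0.5 m/s and contact force between empty_tray and the fingers below 0.05 N)).
It fails at once if the bottom tray is shifted by more than 20 mm (distance of base_tray_centre from where it was at the start of the episode above 0.02 m).
It fails at once if the jar, bowl or brush is moved by more than 30 mm (distance of any of jar, bowl, brush from where it was at the start of the episode above 0.03 m).
It also fails if it takes over 61 s, if anything falls off the work surface, if the arm or the gripper's body presses on something with over 40 N, if the wrist force passes 120 N, or if a joint passes its speed limit or range.

## Working session

There is one attempt and no reset: what is moved stays moved. The work goes in short steps, Python scripts to look and compute and a tool call to move; the robot and the scene stay as the last step left them, time stands still between calls to the robot, and variables do not carry over. Pictures are saved under pics/ and viewed, at most 10 in all, crops included, and the job is handed in when it is done.

Besides the shell and the picture viewer there is one more tool, called after "Request:" as name(argument=value, ...) on one line, values as JSON. servo_tool: Moves the arm, as the interface text tells. Its arguments: {"type":"object","properties":{"targets":{"type":"string"},"squeeze":{"type":"number"}},"required":["targets"]}

```bash
mkdir -p pics; python3 - <<'E'
from cell import *
import cv2
for c in ["side","top"]:
    im=snapshot(c); cv2.imwrite(f"pics/{c}0.png",im[:,:,::-1])
    p=camera_params(c); print(c,p["K"],p["k1"],p["position"],p["rotation"])
    for l in ["base_tray_centre","full_tray_centre","empty_tray_centre","rack_rail","rack_deck","jar","bowl","brush"]:
        try: print(l,[(round(b["score"],2),[round(float(v),3) for v in b["xyz"]]) for b in boxes_of(c,l)])
        except Exception as e: print(l,e)
print(state())
print(grip_depth)
E
```

```text
side [[444.31387439   0.         242.27948184]
 [  0.         444.31387439 185.47490743]
 [  0.           0.           1.        ]] -0.17041599731288293 [ 0.27530587 -1.06927966  0.83949807] [-2.04168974  0.22037884 -0.12832594]
base_tray_centre [(0.42, [0.567, 0.418, 0.029])]
full_tray_centre [(0.73, [0.659, 0.186, 0.024])]
empty_tray_centre [(0.86, [0.288, -0.282, 0.021]), (0.66, [0.457, 0.224, 0.027])]
rack_rail [(0.97, [0.562, -0.252, 0.104])]
rack_deck [(0.8, [0.565, -0.253, 0.102])]
jar [(0.73, [0.702, -0.125, 0.064])]
bowl [(0.47, [0.566, 0.417, 0.028])]
brush [(0.51, [0.779, 0.135, 0.016])]
top [[487.58679795   0.         257.19582117]
 [  0.         487.58679795 190.19403903]
 [  0.           0.           1.        ]] -0.09640629312202452 [0.43036455 0.08099352 1.74478773] [-2.21204144  2.17751829 -0.07285461]
base_tray_centre [(0.77, [0.601, -0.098, 0.038])]
full_tray_centre [(0.7, [0.65, 0.214, 0.026])]
empty_tray_centre [(0.95, [0.455, 0.229, 0.013]), (0.84, [0.292, -0.279, 0.013])]
rack_rail [(0.95, [0.575, -0.15, 0.014])]
rack_deck [(0.66, [0.576, -0.145, 0.012])]
jar []
bowl [(0.89, [0.595, 0.409, 0.02]), (0.26, [0.574, -0.149, 0.008])]
brush [(0.79, [0.787, 0.152, 0.018])]
{'t': 0.9, 'joint_positions': array([ 1.27507878e+00,  2.63884643e-01,  1.60397931e+00,  8.95226653e-06,
        1.27371351e+00, -3.69086451e-02]), 'qd': array([ 0.00021569,  0.00124189,  0.00074326,  0.00038512,  0.00040763,
       -0.00184353]), 'tau': array([-6.53131374e-04, -5.15050185e+01, -3.67732036e+01,  1.13533922e-04,
        6.67465301e-04, -1.18910023e-05]), 'ee_pos': array([0.17275718, 0.6525194 , 0.23130127]), 'tcp_rot': array([-4.05405729e-01, -3.11531914e+00, -2.57608226e-05]), 'wrist_force': array([ 0.90783739, -0.13138386, -0.54966614]), 'wrist_torque': array([ 0.04036596,  0.00510532, -0.00885279]), 'grasp_force': 0.0, 'opening': 0.0855903982165538}
-0.0187
```

View pics/side0.png

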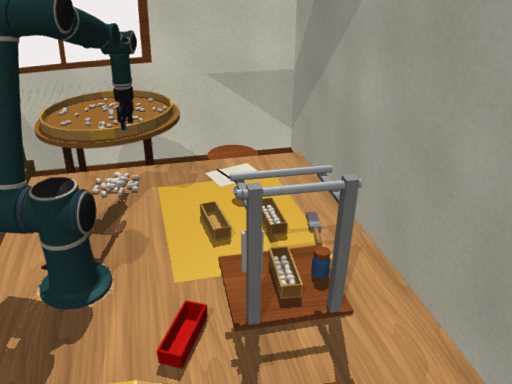

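View pics/top0.png

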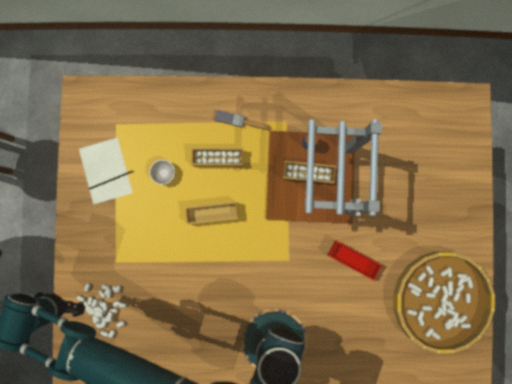

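```bash
cat > h.py <<'E'
from cell import *
import cv2, numpy as np
from scipy.spatial.transform import Rotation as R
def ray(p,uv):
    K=p["K"]; uv=np.atleast_2d(uv).astype(float)
    D=np.array([p["k1"],0,0,0,0.])
    n=cv2.undistortPoints(uv.reshape(-1,1,2),K,D,criteria=(3,50,1e-9)).reshape(-1,2)
    r=np.array(p["rotation"]); Rm=R.from_rotvec(r).as_matrix() if r.shape==(3,) else r
    return np.c_[n,np.ones(len(n))]@Rm.T
def onz(p,uv,z):
    d=ray(p,uv); c=np.array(p["position"]); return c+d*((z-c[2])/d[:,2])[:,None]
def proj(p,X):
    r=np.array(p["rotation"]); Rm=R.from_rotvec(r).as_matrix() if r.shape==(3,) else r
    c=(np.atleast_2d(X)-p["position"])@Rm; n=c[:,:2]/c[:,2:]
    n=n*(1+p["k1"]*(n**2).sum(1,keepdims=True)); return n*p["K"][0][0]+[p["K"][0][2],p["K"][1][2]]
def rect(cam,label,z,near=None):
    p=camera_params(cam); out=[]
    for b in trace(cam,label):
        m=b["region"].astype(np.uint8); c,_=cv2.findContours(m,cv2.RETR_EXTERNAL,cv2.CHAIN_APPROX_NONE)
        c=max(c,key=cv2.contourArea).reshape(-1,2); w=onz(p,c,z)[:,:2]
        (cx,cy),(a,bb),_=r=cv2.minAreaRect((w*1000).astype(np.float32))
        q=cv2.boxPoints(r); e=q[1]-q[0]; f=q[2]-q[1]; L=e if np.hypot(*e)>np.hypot(*f) else f
        if L[1]>0: L=-L
        out.append((round(b["score"],2),m.sum(),[round(cx),round(cy)],sorted([round(a),round(bb)]),"yaw from -y deg",round(float(np.degrees(np.arctan2(L[0],-L[1]))),1)))
    return out
E
python3 - <<'E'
from h import *
im=snapshot("top")
for l,z in [("full_tray_centre",.045),("empty_tray_centre",.045),("base_tray_centre",.057),("bowl",.03),("brush",.02)]: print(l,rect("top",l,z))
big=cv2.resize(im[110:290,180:400],None,fx=3.6,fy=3.3,interpolation=cv2.INTER_CUBIC); cv2.imwrite("pics/crop.png",big[:,:,::-1])
E
```

```text
Traceback (most recent call last):
  File "h.py", line 20, in rect
    c=max(c,key=cv2.contourArea).reshape(-1,2); w=onz(p,c,z)[:,:2]
                                                  ~~~^^^^^^^
  File "h.py", line 11, in onz
    d=ray(p,uv); c=np.array(p["position"]); return c+d*((z-c[2])/d[:,2])[:,None]
  File "h.py", line 7, in ray
    n=cv2.undistortPoints(uv.reshape(-1,1,2),K,D,criteria=(3,50,1e-9)).reshape(-1,2)
      ~~~~~~~~~~~~~~~~~~~^^^^^^^^^^^^^^^^^^^^^^^^^^^^^^^^^^^^^^^^^^^^^
cv2.error: OpenCV(4.12.0) :-1: error: (-5:Bad argument) in function 'undistortPoints'
> Overload resolution failed:
>  - undistortPoints() got an unexpected keyword argument 'criteria'
>  - undistortPoints() got an unexpected keyword argument 'criteria'
```

```bash
sed -i 's/cv2.undistortPoints(uv.reshape(-1,1,2),K,D,criteria=(3,50,1e-9))/cv2.undistortPoints(uv.reshape(-1,1,2),np.array(K),D)/' h.py
python3 - <<'E'
from h import *
im=snapshot("top")
for l,z in [("full_tray_centre",.045),("empty_tray_centre",.045),("base_tray_centre",.057),("bowl",.03),("brush",.02)]: print(l,rect("top",l,z))
big=cv2.resize(im[110:290,180:400],None,fx=3.6,fy=3.3,interpolation=cv2.INTER_CUBIC); cv2.imwrite("pics/crop.png",big[:,:,::-1])
E
```

```text
full_tray_centre [(0.85, np.uint64(970), [646, 211], [64, 179], 'yaw from -y deg', 0.9)]
empty_tray_centre [(0.96, np.uint64(957), [449, 227], [65, 184], 'yaw from -y deg', 8.2), (0.63, np.uint64(968), [296, -273], [66, 189], 'yaw from -y deg', -28.1)]
base_tray_centre [(0.97, np.uint64(693), [600, -59], [56, 80], 'yaw from -y deg', 0.7)]
bowl [(0.69, np.uint64(503), [592, 410], [86, 87], 'yaw from -y deg', 46.2)]
brush [(0.66, np.uint64(523), [781, 128], [48, 200], 'yaw from -y deg', -13.3), (0.52, np.uint64(842), [448, 228], [61, 181], 'yaw from -y deg', 6.1)]
```

View pics/crop.png

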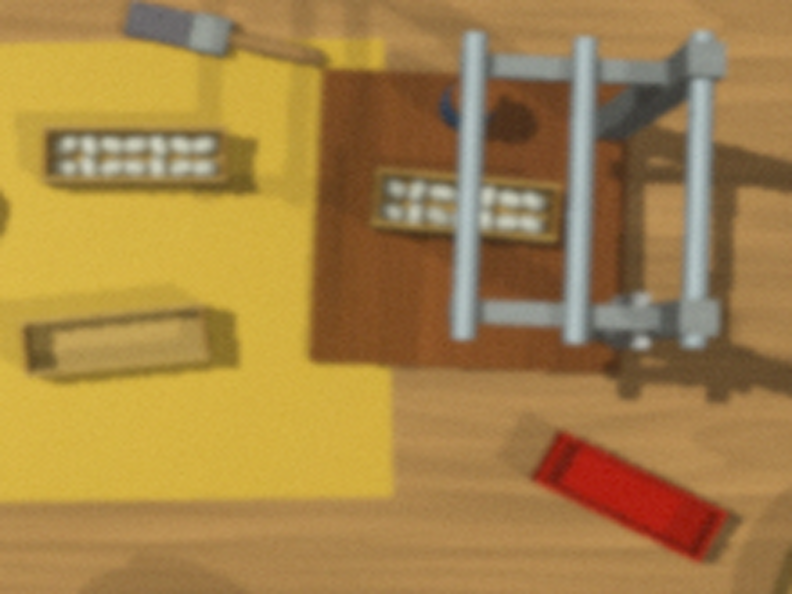

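Candidates for the empty tray: the bamboo one at top px (213,213) on the yellow mat, left of the rack, and the red one at (355,260), right of the rack. The bamboo one fits; the red one is the excluded look-alike, as the crop confirms. The crop also shows the full tray at about (218,157), and the base tray under the rails at about (310,172).

```bash
python3 - <<'E'
from h import *
p=camera_params("top")
f=lambda c,z: onz(p,np.array(c)/[3.6,3.3]+[180,110],z)[:,:2].round(4).tolist()
print("base TL BL BR TR",f([(378,168),(372,228),(556,242),(562,185)],.062))
print("full",f([(48,130),(44,184),(220,182),(222,130)],.05))
print("empty",f([(25,322),(28,375),(212,360),(206,308)],.05))
print("front rail ends, mid-axis",f([(475,35),(463,335)],.345))
print("rail2",f([(586,40),(575,338)],.345))
print("deck TL BL",f([(325,72),(310,360)],.012))
E
```

```text
base TL BL BR TR [[0.6336, -0.0253], [0.5701, -0.0203], [0.5583, -0.1982], [0.6187, -0.2038]]
full [[0.6705, 0.2956], [0.6128, 0.298], [0.6176, 0.1271], [0.6731, 0.1262]]
empty [[0.4664, 0.313], [0.4107, 0.3088], [0.4294, 0.1316], [0.484, 0.1383]]
front rail ends, mid-axis [[0.7189, -0.0847], [0.4543, -0.0772]]
rail2 [[0.7163, -0.1751], [0.453, -0.1671]]
deck TL BL [[0.7439, 0.0256], [0.4309, 0.0361]]
```

Request:
servo_tool(targets="0 0 -0.5 0.19 0; 0 0 -0.5 0.19 0; 0 0 -0.5 0.19 0; 0 0 -0.5 0.19 0; 0 0 -0.5 0.19 0")

```text
t: 1.8
ee_pos: [0.1727, 0.6525, 0.2943]
tcp_rot: [-1.521, -2.749, 0.0]
wrist_force: [-0.1, -0.2, 1.0]
opening: 0.0852
grasp_force: 0.0
```

Request:
servo_tool(targets="0 0 0 0.19 0; 0 0 0 0.19 0; 0 0 0 0.19 0; 0 0 0 0.15 0; 0 0 0 0 0")

```text
t: 2.3
ee_pos: [0.1727, 0.6525, 0.2938]
tcp_rot: [2.221, 2.222, -0.0]
wrist_force: [-0.3, 0.2, 0.3]
opening: 0.0851
grasp_force: 0.0
```

Request:
servo_tool(targets="-0.9 0.7 0 0 0; -0.9 0.7 0 0 0; -0.9 0.7 0 0 0; -0.9 0.7 0 0 0; -0.9 0.7 0 0 0")

```text
t: 2.8
ee_pos: [0.2608, 0.5391, 0.2938]
tcp_rot: [2.217, 2.226, 0.0]
wrist_force: [1.3, 0.8, -0.2]
opening: 0.0854
grasp_force: 0.0
```

Request:
servo_tool(targets="-0.9 0.7 0 0 0; -0.9 0.7 0 0 0; -0.9 0.7 0 0 0; -0.9 0.7 0 0 0; -0.9 0.7 0 0 0")

```text
t: 3.3
ee_pos: [0.3484, 0.4266, 0.294]
tcp_rot: [-2.217, -2.226, -0.001]
wrist_force: [0.3, -0.3, 0.9]
opening: 0.0852
grasp_force: 0.0
```

Request:
servo_tool(targets="-0.9 0.7 0 0 0; -0.9 0.7 0 0 0; -0.9 0.7 0 0 0; -0.9 0.7 0 0 0; 0 0 0 0 0")

```text
t: 3.8
ee_pos: [0.4196, 0.3353, 0.294]
tcp_rot: [2.22, 2.22, 0.0]
wrist_force: [-0.2, 0.0, -0.1]
opening: 0.0855
grasp_force: 0.0
```

Request:
servo_tool(targets="-0.95 0.57 0 0 0; -0.95 0.57 0 0 0; -0.95 0.57 0 0 0; -0.95 0.57 0 0 0; -0.95 0.57 0 0 0")

```text
t: 4.3
ee_pos: [0.4893, 0.2187, 0.2939]
tcp_rot: [-2.217, -2.225, -0.001]
wrist_force: [0.3, 0.7, 0.8]
opening: 0.0851
grasp_force: 0.0
```

Request:
servo_tool(targets="-0.95 0.57 0 0 0; -0.95 0.57 0 0 0; -0.95 0.57 0 0 0; -0.95 0.57 0 0 0; 0 0 0 0 0")

```text
t: 4.8
ee_pos: [0.5474, 0.1221, 0.2937]
tcp_rot: [2.221, 2.221, -0.0]
wrist_force: [-0.5, -0.4, -0.3]
opening: 0.0852
grasp_force: 0.0
```

```bash
python3 - <<'E'
from h import *
p=camera_params("wrist"); im=snapshot("wrist"); cv2.imwrite("pics/w1.png",im[:,:,::-1])
print(p["K"][0][0],p["position"],p["rotation"],state()["ee_pos"])
for l,z in [("base_tray_centre",.057),("full_tray_centre",.045),("empty_tray_centre",.045)]: print(l,rect("wrist",l,z))
E
```

```text
284.42219100569974 [0.54742322 0.20396714 0.43651345] [ 2.81912724e+00 -3.34220945e-04  1.21435675e-03] [0.54663232 0.12337639 0.29369198]
base_tray_centre [(0.58, np.uint64(3987), [600, -94], [68, 193], 'yaw from -y deg', -4.1)]
full_tray_centre [(0.89, np.uint64(7636), [648, 216], [70, 184], 'yaw from -y deg', 0.7)]
empty_tray_centre [(0.82, np.uint64(7690), [454, 232], [69, 184], 'yaw from -y deg', 7.5), (0.62, np.uint64(449), [260, -281], [56, 77], 'yaw from -y deg', 3.4)]
```

View pics/w1.png

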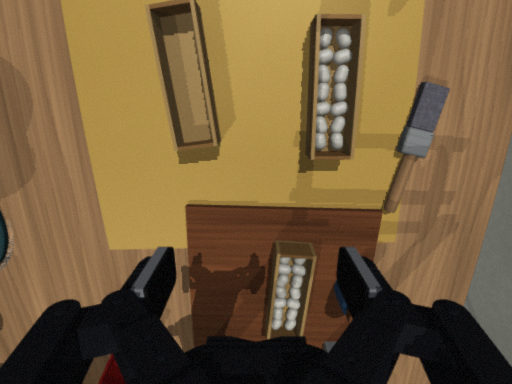

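```bash
cat >> h.py <<'E'
from scipy.optimize import minimize
def fit(p,m,x0,z0,valid=None):
    m=m.astype(np.uint8)*255; m=cv2.GaussianBlur(m,(0,0),1).astype(float)
    v=np.ones(m.shape) if valid is None else valid
    def sil(q):
        c,s=np.cos(q[2]),np.sin(q[2]); L=np.array([s,-c]); W=np.array([c,s])
        X=[np.r_[q[:2]+a*.09*L+b*.03*W,z] for z in (z0,z0+.05) for a in(-1,1) for b in(-1,1)]
        h=cv2.convexHull(proj(p,X).astype(np.float32)).reshape(-1,2)
        g=np.zeros(m.shape,np.uint8); cv2.fillConvexPoly(g,np.round(h*16).astype(np.int32),255,cv2.LINE_AA,4)
        return cv2.GaussianBlur(g,(0,0),1).astype(float)
    f=lambda q:(np.abs(sil(q)-m)*v).sum()/255
    x0=np.array(x0); S=np.array([x0,x0+[.01,0,0],x0+[0,.01,0],x0+[0,0,.06]])
    r=minimize(f,x0,method="Nelder-Mead",options=dict(initial_simplex=S,xatol=1e-4,fatol=.5))
    return r.x.round(4),np.degrees(r.x[2]).round(1),round(r.fun)
E
python3 - <<'E'
from h import *
im=snapshot("wrist"); p=camera_params("wrist")
V=np.ones((384,512)); V[320:]=0
for l,x0,z0,v in [("full_tray_centre",[.6435,.212,.02],0,None),("empty_tray_centre",[.447,.223,.1],0,None),("base_tray_centre",[.595,-.112,-.07],.012,V)]:
    m=trace("wrist",l)[0]["region"]; r=fit(p,m,x0,z0,v); print(l,r,m.sum())
    
big=cv2.resize(im[225:345,240:350],None,fx=5,fy=5,interpolation=cv2.INTER_CUBIC); cv2.imwrite("pics/w2.png",big[:,:,::-1])
E
```

```text
full_tray_centre (array([0.6518, 0.2129, 0.0136]), np.float64(0.8), 492) 7334
empty_tray_centre (array([0.454 , 0.2278, 0.1272]), np.float64(7.3), 539) 7343
base_tray_centre (array([ 0.6021, -0.1145, -0.0737]), np.float64(-4.2), 76) 3925
```

View pics/w2.png

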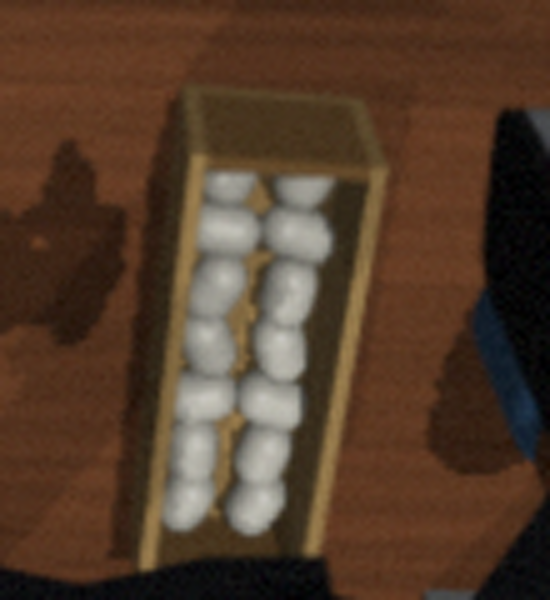

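```bash
python3 - <<'E'
from h import *
p=camera_params("wrist")
c=np.array([(195,158),(386,166),(150,568),(318,556)])/5+[240,225]-.4
print("base rim",onz(p,c,.062)[:,:2].round(4).tolist())
print("full",onz(p,[(318,14),(362,16),(310,158),(352,158)],.05)[:,:2].round(4).tolist())
for q,z in [((.6021,-.1145,-.0737),.062),((.6518,.2129,.0136),.05)]:
    cc,s=np.cos(q[2]),np.sin(q[2]); L=np.array([s,-cc]); W=np.array([cc,s])
    print(proj(p,[np.r_[np.array(q[:2])+a*.09*L+b*.03*W,z] for a in(-1,1) for b in(-1,1)]).round(1).tolist())
print(c.tolist())
E
```

```text
base rim [[0.5805, -0.0194], [0.6384, -0.0223], [0.5699, -0.18], [0.627, -0.175]]
full [[0.6208, 0.3054], [0.6748, 0.3044], [0.6207, 0.128], [0.6793, 0.1283]]
[[277.4, 258.0], [316.7, 260.5], [266.8, 347.9], [301.1, 349.6]]
[[317.7, 16.7], [366.5, 17.1], [311.4, 161.9], [354.3, 161.5]]
[[278.6, 256.20000000000005], [316.8, 257.8], [269.6, 338.20000000000005], [303.20000000000005, 335.8]]
```

Request:
servo_tool(targets="0.97 0.583 0.6 -0.02 0; 0.97 0.583 0.6 0 0; 0.97 0.583 0.6 0 0; 0.97 0.583 0.6 0 0; 0.97 0.583 0.6 0 0")

```text
t: 5.7
ee_pos: [0.6177, 0.2477, 0.2183]
tcp_rot: [2.202, 2.24, 0.0]
wrist_force: [0.8, 0.4, 0.6]
opening: 0.0855
grasp_force: 0.0
```

Request:
servo_tool(targets="0.97 0.583 0.6 0 0; 0.97 0.583 0.6 0 0; 0 0 0.8 0 0; 0 0 0.8 0 0; 0 0 0 0 0")

```text
t: 6.2
ee_pos: [0.643, 0.2949, 0.1444]
tcp_rot: [-2.2, -2.239, 0.011]
wrist_force: [0.0, -0.7, -1.0]
opening: 0.0855
grasp_force: 0.0
```

```bash
python3 - <<'E'
from h import *
im=snapshot("wrist"); p=camera_params("wrist"); print(state()["ee_pos"],state()["tcp_rot"])
cv2.imwrite("pics/w3.png",im[:,:,::-1])
E
```

```text
[0.64413822 0.29509251 0.14654742] [-2.20110756 -2.23911086  0.00640912]
```

View pics/w3.png

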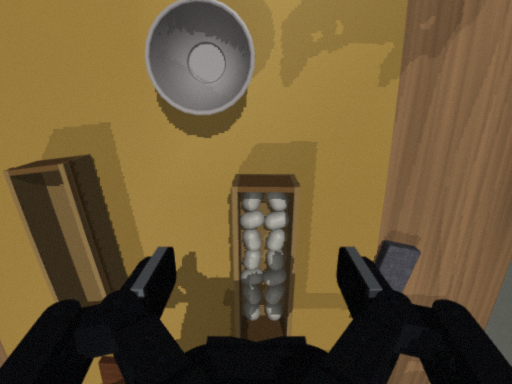

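```bash
python3 - <<'E'
from h import *
p=camera_params("wrist"); print(p["position"])
print(onz(p,[(232,190),(298,190),(233,336),(289,336)],.05)[:,:2].round(4).tolist())
E
```

```text
[0.64339251 0.37710712 0.28926415]
[[0.6226, 0.2988], [0.681, 0.2999], [0.6217, 0.132], [0.6826, 0.1332]]
```

Request:
servo_tool(targets="-0.28 0.3 0.9 0 0; 0 0 1 0 0; 0 0 1 0 0; 0 0 1 0 0; 0 0 1 0 0")

```text
t: 6.75
ee_pos: [0.6548, 0.2887, 0.0278]
tcp_rot: [2.203, 2.238, 0.005]
wrist_force: [-0.4, 0.2, -0.4]
opening: 0.0856
grasp_force: 0.0
```

Request:
servo_tool(targets="0 0 0.4 0 0; 0 0 0 0 0; 0 0 0 0 0.6; 0 0 0 0 0.6; 0 0 0 0 0.6", squeeze=80)

```text
t: 7.25
ee_pos: [0.6552, 0.2892, 0.0193]
tcp_rot: [2.203, 2.238, 0.006]
wrist_force: [-0.9, 1.3, 4.2]
opening: 0.0588
grasp_force: 84.6
```

Request:
servo_tool(targets="0 0 0 0 0.6; 0 0 0 0 0.6; 0 0 0 0 0.6")

```text
t: 7.55
ee_pos: [0.6551, 0.2892, 0.0193]
tcp_rot: [2.203, 2.238, 0.006]
wrist_force: [-1.7, 0.8, 7.0]
opening: 0.059
grasp_force: 84.7
```

Request:
servo_tool(targets="0 0 -0.5 0 0.6; 0 0 -0.8 0 0.6; 0 0 -0.8 0 0.6; 0 0 -1 0 0.6; 0 0 -0.9 0 0.6")

```text
t: 8.05
ee_pos: [0.6536, 0.2881, 0.1181]
tcp_rot: [2.203, 2.239, 0.001]
wrist_force: [-0.1, -0.1, -0.5]
opening: 0.059
grasp_force: 85.2
```

Request:
servo_tool(targets="0 0 0 0 0.6; 0 0 0 0 0.6")

```text
t: 8.25
ee_pos: [0.6539, 0.2883, 0.1171]
tcp_rot: [2.203, 2.239, 0.003]
wrist_force: [0.7, -1.0, -1.5]
opening: 0.0586
grasp_force: 85.3
```

```bash
python3 - <<'E'
from h import *
im=snapshot("wrist"); p=camera_params("wrist"); s=state(); print(s["ee_pos"],s["wrist_force"],s["wrist_torque"],p["position"])
side=snapshot("side")
a=cv2.resize(im[150:384,130:400],(400,347)); b=cv2.resize(side[150:300,200:345],(390,403),interpolation=cv2.INTER_CUBIC)
o=np.zeros((403,790,3),np.uint8); o[:347,:400]=a; o[:,400:]=b; cv2.imwrite("pics/w4.png",o[:,:,::-1])
E
```

```text
[0.65290627 0.28788712 0.1155456 ] [-0.07370381 -0.32574281 -1.95513697] [ 0.13601809 -0.00525411 -0.02923022] [0.65180703 0.36970306 0.25836317]
```

View pics/w4.png

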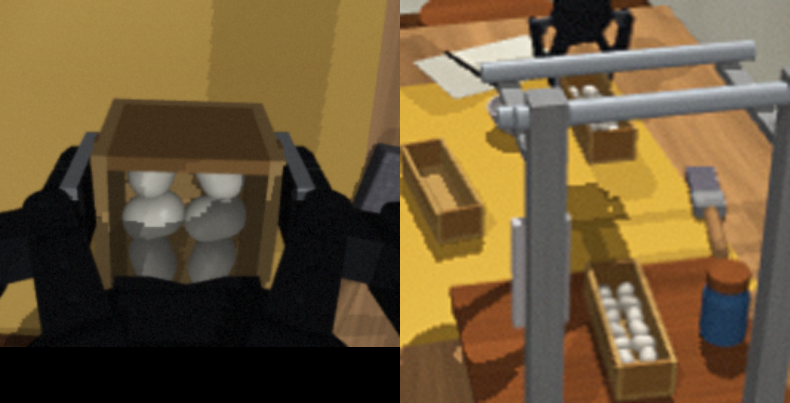

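```bash
python3 - <<'E'
from h import *
im=cv2.imread("pics/w4.png")
p=camera_params("wrist"); s=state(); print(s["ee_pos"])
f=lambda c: np.array(c)/1.4815+[130,150]
print(onz(p,f([(103,163),(283,166)]),s["ee_pos"][2]+.0307).round(4).tolist())
print(onz(p,f([(110,98),(263,102)]),s["ee_pos"][2]-.0133).round(4).tolist())
E
```

```text
[0.65233202 0.28767489 0.11456263]
[[0.6267, 0.2993, 0.1453], [0.682, 0.2992, 0.1453]]
[[0.6214, 0.302, 0.1013], [0.6831, 0.3012, 0.1013]]
```

Request:
servo_tool(targets="0 0 0 0.11 0.6; -0.4 -0.065 0 0 0.6; -0.8 -0.065 0 0 0.6; -0.93 -0.065 0 0 0.6; -0.93 -0.065 0 0 0.6")

```text
t: 8.85
ee_pos: [0.6405, 0.21, 0.1153]
tcp_rot: [-2.296, -2.144, 0.003]
wrist_force: [0.3, 1.0, -1.5]
opening: 0.0587
grasp_force: 85.3
```

Request:
servo_tool(targets="-0.93 -0.065 0 0 0.6; -0.93 -0.065 0 0 0.6; -0.93 -0.065 0 0 0.6; -0.93 -0.065 0 0 0.6; -0.93 -0.065 0 0 0.6")

```text
t: 9.35
ee_pos: [0.6239, 0.0943, 0.1155]
tcp_rot: [-2.297, -2.143, 0.003]
wrist_force: [-0.0, -0.1, -1.5]
opening: 0.059
grasp_force: 85.2
```

Request:
servo_tool(targets="-0.93 -0.065 0 0 0.6; -0.7 -0.065 0 0 0.6; -0.4 -0.065 0 0 0.6; 0 0 0 0 0.6; 0 0 0 0 0.6")

```text
t: 9.85
ee_pos: [0.6169, 0.0467, 0.1163]
tcp_rot: [-2.298, -2.141, -0.001]
wrist_force: [0.5, -0.1, -1.5]
opening: 0.0589
grasp_force: 85.2
```

```bash
python3 - <<'E'
from h import *
s=state(); p=camera_params("wrist"); im=snapshot("wrist"); top=snapshot("top"); print(s["ee_pos"],s["tcp_rot"],p["position"])
a=cv2.resize(im[130:384,130:400],(400,376)); b=cv2.resize(top[110:230,255:355],(390,468),interpolation=cv2.INTER_CUBIC)
o=np.zeros((468,790,3),np.uint8); o[:376,:400]=a; o[:,400:]=b; cv2.imwrite("pics/w5.png",o[:,:,::-1])
E
```

```text
[0.61688099 0.0467433  0.11627832] [-2.29826018e+00 -2.14144120e+00 -6.37660745e-04] [0.62267515 0.12825602 0.25915405]
```

View pics/w5.png

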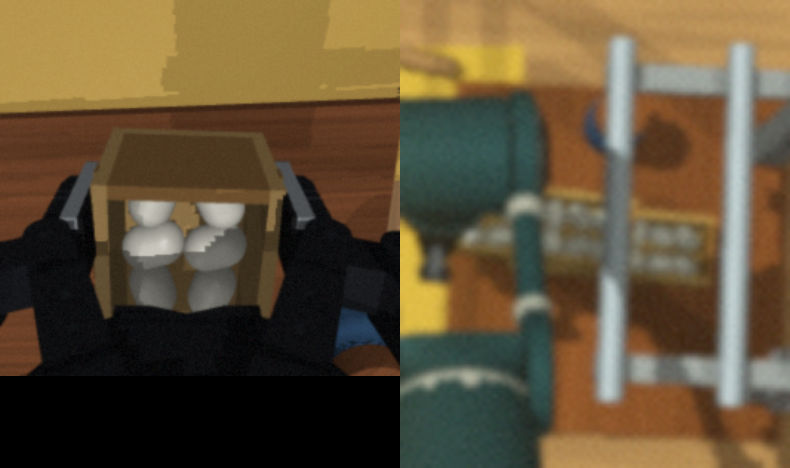

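Request:
servo_tool(targets="-0.8 -0.04 0 0 0.6; -0.8 -0.04 0 0 0.6; -0.76 -0.05 0 0 0.6; 0 0 0 0 0.6; 0 0 0 0 0.6")

```text
t: 10.45
ee_pos: [0.6098, -0.0113, 0.1163]
tcp_rot: [-2.298, -2.142, -0.001]
wrist_force: [-0.1, 0.6, -1.3]
opening: 0.0588
grasp_force: 85.2
```

Request:
servo_tool(targets="0 0 0.5 0 0.6; 0 0 0.5 0 0.6; 0 0 0.3 0 0.6; 0 0 0 0 0.6; 0 0 0 0 0.6")

```text
t: 10.95
ee_pos: [0.6091, -0.0117, 0.0829]
tcp_rot: [-2.297, -2.142, 0.002]
wrist_force: [-0.1, 0.3, 0.1]
opening: 0.0588
grasp_force: 85.2
```

Request:
servo_tool(targets="0 0 0.1 0 0.6; 0 0 0.1 0 0.6; 0 0 0 0 0.6")

```text
t: 11.25
ee_pos: [0.6095, -0.012, 0.0787]
tcp_rot: [-2.298, -2.142, 0.0]
wrist_force: [-0.3, 0.1, -0.8]
opening: 0.0589
grasp_force: 85.3
```

Request:
servo_tool(targets="0 0 0.06 0 0.6; 0 0 0 0 0.6; 0 0 0 0 0.6")

```text
t: 11.55
ee_pos: [0.6096, -0.012, 0.0774]
tcp_rot: [2.298, 2.142, 0.0]
wrist_force: [-0.0, 0.0, -1.2]
opening: 0.0589
grasp_force: 85.2
```

Request:
servo_tool(targets="0 0 0.06 0 0.6; 0 0 0 0 0.6; 0 0 0 0 0.6")

```text
t: 11.85
ee_pos: [0.6095, -0.012, 0.0757]
tcp_rot: [-2.298, -2.142, 0.0]
wrist_force: [0.3, -0.4, -0.8]
opening: 0.0589
grasp_force: 85.2
```

Request:
servo_tool(targets="0 0 0.06 0 0.6; 0 0 0 0 0.6; 0 0 0 0 0.6")

```text
t: 12.15
ee_pos: [0.6098, -0.0118, 0.0752]
tcp_rot: [2.298, 2.142, 0.001]
wrist_force: [-2.8, 1.2, 5.5]
opening: 0.0591
grasp_force: 86.1
```

Request:
servo_tool(targets="0 0 0 0 0.3; 0 0 0 0 0.1; 0 0 0 0 0; 0 0 0 0 0; 0 0 0 0 0")

```text
t: 12.65
ee_pos: [0.6094, -0.0121, 0.0739]
tcp_rot: [-2.298, -2.142, 0.001]
wrist_force: [0.3, 0.3, -0.0]
opening: 0.0856
grasp_force: 0.0
```

Request:
servo_tool(targets="0 0 -0.6 0 0; 1 0 -0.8 0 0; 1 0 -1 0 0; 1 0 -1 0 0; 0 0 0 0 0")

```text
t: 13.15
ee_pos: [0.6185, 0.0657, 0.1655]
tcp_rot: [2.291, 2.141, 0.013]
wrist_force: [0.4, -0.2, 1.4]
opening: 0.0856
grasp_force: 0.0
```

```bash
python3 - <<'E'
from h import *
s=state(); p=camera_params("wrist"); im=snapshot("wrist"); side=snapshot("side"); print(s["ee_pos"],p["position"].round(4))
a=cv2.resize(im[150:384,180:330],(400,576*400//369),interpolation=cv2.INTER_CUBIC)[:590]; a=cv2.resize(im[180:350,200:320],(400,567),interpolation=cv2.INTER_CUBIC); b=cv2.resize(side[210:330,220:320],(390,468),interpolation=cv2.INTER_CUBIC)
o=np.zeros((567,790,3),np.uint8); o[:567,:400]=a; o[:468,400:]=b; cv2.imwrite("pics/w6.png",o[:,:,::-1])
E
```

```text
[0.61846173 0.06565375 0.16545149] [0.6226 0.147  0.3085]
```

View pics/w6.png

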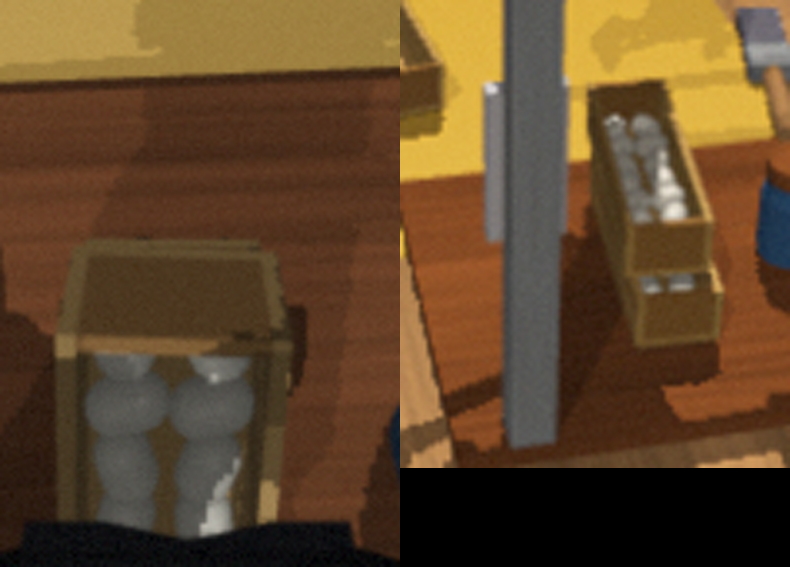

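```bash
python3 - <<'E'
from h import *
p=camera_params("wrist")
print(onz(p,np.array([(57,336),(295,343)])/3.333+[200,180]-.4,.106)[:,:2].round(4).tolist())
E
```

```text
[[0.5795, 0.0051], [0.638, -0.0011]]
```

Request:
servo_tool(targets="0.6 0 0 0.19 0; 0 -0.6 0 0.19 0; 0 0 0 0.19 0; 0 0 0 0.19 0; 0 0 0 0.19 0")

```text
t: 13.75
ee_pos: [0.5998, 0.0797, 0.1575]
tcp_rot: [-2.924, -1.147, 0.005]
wrist_force: [0.0, 0.2, 0.5]
opening: 0.0854
grasp_force: 0.0
```

Request:
servo_tool(targets="0 0 0 0.19 0; 0 0 0 0.19 0; 0 0 0 0.19 0; 0 0 0 0.19 0; 0 0 0 0.19 0")

```text
t: 14.25
ee_pos: [0.5999, 0.0796, 0.1574]
tcp_rot: [3.141, 0.001, -0.005]
wrist_force: [1.0, -0.1, 0.4]
opening: 0.0858
grasp_force: 0.0
```

Request:
servo_tool(targets="0 0 0 0.1 0; 0 0 0 0 0; 0 0 0 0 0")

```text
t: 14.55
ee_pos: [0.6004, 0.0801, 0.1581]
tcp_rot: [3.139, -0.109, -0.003]
wrist_force: [-0.2, 0.3, 0.1]
opening: 0.0853
grasp_force: 0.0
```

Request:
servo_tool(targets="0.56 0 0.9 0 0; 0 0 0.9 0 0; 0 0 0.9 0 0; 0 0 0.9 0 0; 0 0 0 0 0")

```text
t: 15.05
ee_pos: [0.6115, 0.0794, 0.0649]
tcp_rot: [3.139, -0.109, -0.013]
wrist_force: [-1.1, -0.3, -0.2]
opening: 0.0858
grasp_force: 0.0
```

Request:
servo_tool(targets="0 0.4 0 0 0; 0 0.3 0 0 0; 0 0.3 0 0 0; 0 0.3 0 0 0; 0 0.3 0 0 0")

```text
t: 15.55
ee_pos: [0.6131, 0.0395, 0.0704]
tcp_rot: [-3.139, 0.111, -0.003]
wrist_force: [0.0, 1.9, 0.4]
opening: 0.0851
grasp_force: 0.6
```

```bash
python3 - <<'E'
from h import *
s=state(); print(s["ee_pos"],s["wrist_force"]); side=snapshot("side"); top=snapshot("top")
a=cv2.resize(side[170:330,200:320],(420,560),interpolation=cv2.INTER_CUBIC); b=cv2.resize(top[110:230,260:350],(360,480),interpolation=cv2.INTER_CUBIC)
o=np.zeros((560,780,3),np.uint8); o[:,:420]=a; o[:480,420:]=b; cv2.imwrite("pics/w7.png",o[:,:,::-1])
E
```

```text
[0.6130588  0.03952199 0.0704433 ] [0.02705605 1.92520269 0.35065155]
```

View pics/w7.png

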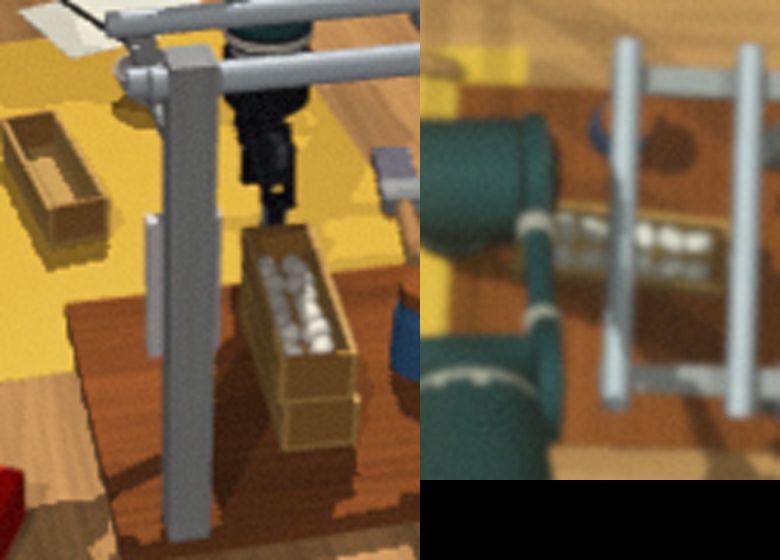

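Request:
servo_tool(targets="0 0.3 0 0 0; 0 0.3 0 0 0; 0 0.3 0 0 0; 0 0.3 0 0 0; 0 0.1 0 0 0")

```text
t: 16.15
ee_pos: [0.61, 0.0068, 0.0692]
tcp_rot: [3.139, -0.111, -0.0]
wrist_force: [0.9, 1.2, 1.4]
opening: 0.0852
grasp_force: 0.6
```

Request:
servo_tool(targets="0 0 0 0 0; 0 -0.5 0 0 0; 0 -1 0 0 0; 0 -1 0 0 0; 0 -1 -1 0 0")

```text
t: 16.65
ee_pos: [0.6126, 0.0964, 0.0903]
tcp_rot: [3.139, -0.11, -0.013]
wrist_force: [0.1, 0.2, -0.6]
opening: 0.0852
grasp_force: 0.0
```

Request:
servo_tool(targets="0 -1 -1 -0.19 0; 0 0 -1 -0.19 0; 0 0 -1 -0.19 0; 0 0 0 -0.19 0; 0 0 0 -0.19 0")

```text
t: 17.15
ee_pos: [0.6187, 0.1215, 0.1709]
tcp_rot: [2.96, 1.052, 0.004]
wrist_force: [-0.1, -0.2, -0.4]
opening: 0.0854
grasp_force: 0.0
```

Request:
servo_tool(targets="0 0 0 -0.19 0; 0 0 0 -0.19 0; 0 0 0 -0.19 0; 0 0 0 -0.19 0; 0 0 0 -0.19 0")

```text
t: 17.65
ee_pos: [0.6176, 0.1212, 0.169]
tcp_rot: [-2.373, -2.058, 0.0]
wrist_force: [0.6, -0.3, -0.9]
opening: 0.0854
grasp_force: 0.0
```

Request:
servo_tool(targets="0 0 0 -0.1 0; 0 0 0 0 0; 0 0 0 0 0")

```text
t: 17.95
ee_pos: [0.6177, 0.1207, 0.1691]
tcp_rot: [-2.299, -2.14, 0.0]
wrist_force: [-0.9, -0.6, 0.6]
opening: 0.0851
grasp_force: 0.0
```

```bash
python3 - <<'E'
from h import *
s=state(); p=camera_params("wrist"); im=snapshot("wrist"); side=snapshot("side"); print(s["ee_pos"],p["position"].round(4),p["rotation"])
c=proj(p,[[.6,-.05,.1]])[0].astype(int); print(c)
x0,y0=max(c[0]-60,0),max(c[1]-60,0); y0=min(y0,384-140); print(x0,y0)
a=cv2.resize(im[y0:y0+140,x0:x0+120],(480,560),interpolation=cv2.INTER_CUBIC); b=cv2.resize(side[240:310,255:315],(300,350),interpolation=cv2.INTER_CUBIC)
o=np.zeros((560,780,3),np.uint8); o[:,:480]=a; o[:350,480:]=b; cv2.imwrite("pics/w8.png",o[:,:,::-1])
E
```

```text
[0.61773378 0.12072341 0.16905079] [0.6237 0.2023 0.312 ] [ 2.81834003 -0.10107188 -0.01646088]
[250 364]
190 244
```

View pics/w8.png

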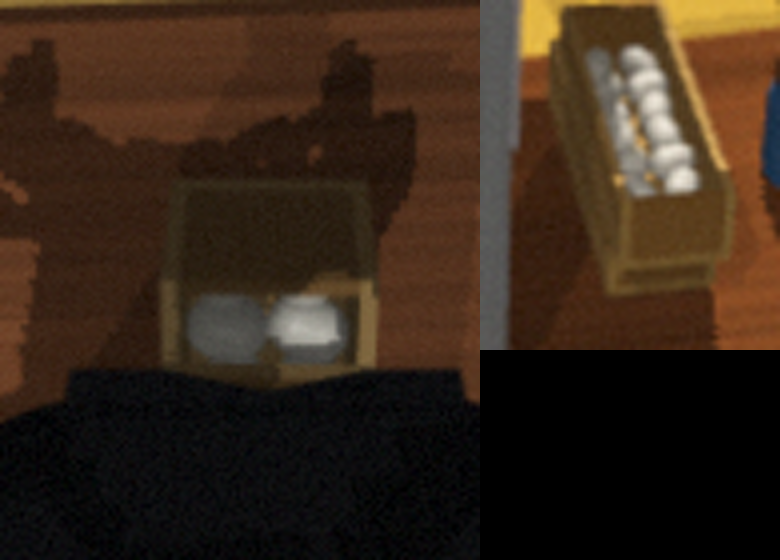

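```bash
python3 - <<'E'
from h import *
p=camera_params("wrist")
print(onz(p,np.array([(163,278),(378,284),(175,363),(350,366)])/4.+[190,244]-.4,.062)[:,:2].round(4).tolist())
for c in ["top","side"]:
    q=camera_params(c)
    for l in ["full_tray_centre","base_tray_centre"]:
        for b in trace(c,l): 
            ys,xs=np.nonzero(b["region"]); print(c,l,round(b["score"],2),b["region"].sum(),xs.mean().round(),ys.mean().round())
E
```

```text
[[0.5801, -0.0177], [0.6386, -0.0239], [0.5804, -0.0479], [0.6296, -0.0525]]
top full_tray_centre 0.87 708 315.0 172.0
top full_tray_centre 0.62 879 211.0 212.0
side full_tray_centre 0.81 1397 288.0 267.0
side base_tray_centre 0.73 276 280.0 282.0
side base_tray_centre 0.68 823 215.0 221.0
```

Request:
servo_tool(targets="0 0 0 -0.127 0; 0 0 0 -0.127 0; 0.95 -0.7 0 0 0; 0.95 -0.7 0 0 0; 0.95 -0.7 0 0 0")

```text
t: 18.75
ee_pos: [0.5562, 0.1842, 0.1693]
tcp_rot: [-2.075, -2.359, -0.0]
wrist_force: [0.1, 0.6, -0.1]
opening: 0.0854
grasp_force: 0.0
```

Request:
servo_tool(targets="0.95 -0.7 0 0 0; 0.95 -0.7 0 0 0; 0.95 -0.7 0 0 0; 0.95 -0.7 0 0 0; 0.95 -0.7 0 0 0")

```text
t: 19.25
ee_pos: [0.4539, 0.2911, 0.1695]
tcp_rot: [2.074, 2.359, 0.001]
wrist_force: [-0.3, -0.4, 0.6]
opening: 0.0853
grasp_force: 0.0
```

Request:
servo_tool(targets="0.38 -0.3 0 0 0; 0 0 0 0 0; 0 0 0 0 0")

```text
t: 19.55
ee_pos: [0.4465, 0.2985, 0.1694]
tcp_rot: [2.072, 2.36, 0.0]
wrist_force: [0.7, 0.7, -0.1]
opening: 0.0855
grasp_force: 0.0
```

```bash
python3 - <<'E'
from h import *
s=state(); im=snapshot("wrist"); p=camera_params("wrist"); print(s["ee_pos"],s["tcp_rot"])
# empty tray from near
V=np.ones((384,512)); V[325:]=0
for b in trace("wrist","empty_tray_centre"):
    m=b["region"]; ys,xs=np.nonzero(m); print(round(b["score"],2),m.sum(),xs.min(),xs.max(),ys.min(),ys.max(), im[m].mean(0).round())
    V2=V.copy(); V2[:, :190]=V2[:,:190]; r=fit(p,m,[.454,.228,.127],0,V2); print(r)
E
```

```text
[0.4465293  0.29853235 0.16942481] [2.07233354e+00 2.36006277e+00 3.84921363e-04]
0.92 9399 222 285 159 321 [87. 69. 42.]
(array([0.4542, 0.2255, 0.126 ]), np.float64(7.2), 267)
0.29 7185 380 475 41 140 [100.  97.  95.]
(array([ 0.5807, -0.0187,  0.467 ]), np.float64(26.8), 7185)
```

Request:
servo_tool(targets="0.47 -0.06 0.8 0 0; 0 0 1 0 0; 0 0 1 0 0; 0 0 1 0 0; 0 0 1 0 0")

```text
t: 20.15
ee_pos: [0.4441, 0.3095, 0.0484]
tcp_rot: [2.075, 2.358, 0.001]
wrist_force: [0.6, 0.5, 0.2]
opening: 0.0849
grasp_force: 0.0
```

Request:
servo_tool(targets="0 0 0.8 0 0; 0 0 0.4 0 0; 0 0 0 0 0.6; 0 0 0 0 0.6; 0 0 0 0 0.6", squeeze=100)

```text
t: 20.65
ee_pos: [0.4443, 0.3109, 0.0207]
tcp_rot: [2.073, 2.359, 0.004]
wrist_force: [-0.2, 0.8, -1.1]
opening: 0.0578
grasp_force: 106.8
```

Request:
servo_tool(targets="0 0 0 0 0.6; 0 0 0 0 0.6; 0 0 0 0 0.6")

```text
t: 20.95
ee_pos: [0.444, 0.3109, 0.0204]
tcp_rot: [2.073, 2.36, 0.004]
wrist_force: [0.7, 0.8, 2.8]
opening: 0.0584
grasp_force: 106.6
```

Request:
servo_tool(targets="0 0 -0.5 0 0.6; 0 0 -0.8 0 0.6; 0 0 -1 0 0.6; 0 0 -1 0 0.6; 0 0 -1 0 0.6")

```text
t: 21.45
ee_pos: [0.4424, 0.31, 0.128]
tcp_rot: [-2.073, -2.36, 0.001]
wrist_force: [0.2, 0.1, -2.3]
opening: 0.0583
grasp_force: 107.0
```

Request:
servo_tool(targets="0 0 -1 0 0.6; 0 0 -0.7 0 0.6; 0 0 0 0 0.6; 0 0 0 0 0.6; 0 0 0 0 0.6")

```text
t: 21.95
ee_pos: [0.4419, 0.3096, 0.1678]
tcp_rot: [-2.073, -2.36, 0.004]
wrist_force: [-0.2, 0.1, -1.5]
opening: 0.0581
grasp_force: 107.0
```

```bash
cat > m.py <<'E'
from h import *
s=state(); im=snapshot("wrist"); p=camera_params("wrist"); print(s["ee_pos"],s["tcp_rot"],s["wrist_force"],s["wrist_torque"])
b=trace("wrist","empty_tray_centre")[0]; m=b["region"]; ys,xs=np.nonzero(m); print(b["score"],m.sum(),xs.min(),xs.max(),ys.min(),ys.max())
# end-wall bottom edge (top of mask) at feet+6mm, and image profile down the middle column
zf=s["ee_pos"][2]-.0204
c=[(x,np.nonzero(m[:,x])[0].min()) for x in range(225,290,10) if m[:,x].any()]
print("bottom of end wall",onz(p,c,zf+.006)[:,:2].round(4).tolist())
g=cv2.GaussianBlur(im,(0,0),.8).astype(int)
col=g[150:330,250:262].mean((1,2)).round().astype(int); print(col.tolist())
for r in (ys.min()+5,):
  print("cols",xs[ys==r].min(),xs[ys==r].max())
E
python3 m.py
```

```text
[0.44187219 0.30963371 0.16778297] [-2.07283778 -2.35954463  0.00417758] [-0.24948095  0.13574736 -1.48644795] [0.09545151 0.05632347 0.02080915]
0.58 13149 194 318 227 344
bottom of end wall [[0.4224, 0.3144], [0.4285, 0.3145], [0.4346, 0.3153], [0.4406, 0.3161], [0.4465, 0.3175], [0.4526, 0.3177], [0.4587, 0.3185]]
[120, 120, 120, 120, 120, 120, 120, 120, 120, 120, 120, 119, 120, 120, 120, 120, 120, 119, 119, 120, 119, 119, 119, 119, 119, 119, 119, 118, 118, 119, 119, 119, 118, 118, 118, 118, 118, 118, 118, 118, 119, 119, 118, 118, 118, 118, 118, 118, 117, 117, 117, 117, 117, 117, 117, 117, 117, 117, 117, 117, 117, 117, 118, 118, 118, 117, 117, 117, 117, 117, 117, 117, 117, 117, 117, 115, 108, 90, 70, 61, 56, 50, 45, 44, 44, 44, 44, 43, 44, 44, 44, 44, 44, 44, 44, 44, 44, 44, 44, 44, 44, 44, 44, 45, 44, 44, 44, 44, 44, 44, 45, 45, 44, 44, 44, 44, 45, 49, 58, 67, 72, 74, 75, 76, 76, 77, 81, 88, 97, 100, 98, 94, 88, 82, 77, 72, 67, 62, 60, 59, 59, 59, 60, 60, 60, 59, 59, 59, 59, 59, 59, 59, 59, 59, 59, 59, 59, 59, 59, 59, 58, 58, 58, 59, 59, 59, 59, 59, 58, 58, 58, 59, 59, 59, 59, 59, 59, 59, 59, 59]
cols 206 307
```

```bash
python3 - <<'E'
from h import *
p=camera_params("wrist"); s=state(); z=s["ee_pos"][2]-.0204
print(s["ee_pos"],onz(p,[(256,267.5)],z+.05).round(4),onz(p,[(256,227.5)],z+.006).round(4))
E
```

```text
[0.44197059 0.30961061 0.16758182] [[0.4413 0.3171 0.1972]] [[0.4413 0.3164 0.1532]]
```

Request:
servo_tool(targets="0 0 0 0.127 0.6; 0 0 0 0.126 0.6; -0.5 0.34 0 0 0.6; -0.9 0.62 0 0 0.6; -0.95 0.655 0 0 0.6")

```text
t: 22.55
ee_pos: [0.4792, 0.2477, 0.1684]
tcp_rot: [-2.293, -2.147, 0.002]
wrist_force: [0.5, 0.2, -1.7]
opening: 0.0579
grasp_force: 107.0
```

Request:
servo_tool(targets="-0.95 0.655 0 0 0.6; -0.95 0.655 0 0 0.6; -0.95 0.655 0 0 0.6; -0.95 0.655 0 0 0.6; -0.95 0.655 0 0 0.6")

```text
t: 23.05
ee_pos: [0.5528, 0.1226, 0.1684]
tcp_rot: [-2.295, -2.145, 0.002]
wrist_force: [0.1, -0.1, -0.9]
opening: 0.0584
grasp_force: 107.0
```

Request:
servo_tool(targets="-0.95 0.655 0 0 0.6; -0.95 0.655 0 0 0.6; -0.95 0.655 0 0 0.6; -0.5 0.34 0 0 0.6; 0 0 0 0 0.6")

```text
t: 23.55
ee_pos: [0.6048, 0.035, 0.1686]
tcp_rot: [-2.299, -2.141, 0.001]
wrist_force: [-0.3, 0.2, -1.8]
opening: 0.0585
grasp_force: 107.1
```

Request:
servo_tool(targets="0 0 0 0 0.6")

```text
t: 23.65
ee_pos: [0.6037, 0.0371, 0.1686]
tcp_rot: [-2.297, -2.141, 0.001]
wrist_force: [0.3, 0.7, -1.8]
opening: 0.0584
grasp_force: 107.1
```

Request:
servo_tool(targets="-0.8 0.2 0 0 0.6; -0.6 0.19 0 0 0.6; -0.4 0 0 0 0.6; 0 0 0 0 0.6; 0 0 0 0 0.6")

```text
t: 24.15
ee_pos: [0.6106, -0.0081, 0.1693]
tcp_rot: [-2.297, -2.142, -0.0]
wrist_force: [0.2, 0.4, -1.4]
opening: 0.0578
grasp_force: 107.1
```

Request:
servo_tool(targets="-0.3 0 0 0 0.6; -0.2 0 0 0 0.6; 0 0 0 0 0.6; 0 0 0 0 0.6")

```text
t: 24.55
ee_pos: [0.61, -0.0209, 0.1693]
tcp_rot: [-2.298, -2.142, -0.0]
wrist_force: [-0.6, 0.1, -2.2]
opening: 0.058
grasp_force: 107.1
```

```bash
python3 - <<'E'
from h import *
s=state(); print(s["ee_pos"],s["tcp_rot"],s["wrist_force"],s["tau"].round(2))
im=snapshot("side"); p=camera_params("side")
for l in ["empty_tray_centre","full_tray_centre","base_tray_centre"]:
    for b in trace("side",l): 
        ys,xs=np.nonzero(b["region"]); print(l,round(b["score"],2),b["region"].sum(),xs.mean().round(),ys.mean().round())
E
```

```text
[ 0.61000331 -0.02093366  0.16931093] [-2.29760105e+00 -2.14239066e+00 -2.02809186e-04] [-0.60085058  0.06287429 -2.18238729] [-1.400e-01 -4.638e+01 -3.564e+01 -1.300e-01  0.000e+00 -1.000e-02]
empty_tray_centre 0.69 1249 287.0 231.0
empty_tray_centre 0.62 1928 182.0 334.0
full_tray_centre 0.94 1136 288.0 271.0
```

Request:
servo_tool(targets="-0.15 -0.03 0 0 0.6; 0 0 0.5 0 0.6; 0 0 0.5 0 0.6; 0 0 0.5 0 0.6; 0 0 0.1 0 0.6")

```text
t: 25.25
ee_pos: [0.6068, -0.0244, 0.1258]
tcp_rot: [-2.294, -2.14, 0.006]
wrist_force: [0.3, 0.2, -2.0]
opening: 0.0581
grasp_force: 107.1
```

Request:
servo_tool(targets="0 0 0.1 0 0.6; 0 0 0.1 0 0.6; 0 0 0 0 0.6; 0 0 0 0 0.6")

```text
t: 25.65
ee_pos: [0.6094, -0.0246, 0.1248]
tcp_rot: [2.297, 2.142, 0.001]
wrist_force: [-0.7, 0.1, -2.1]
opening: 0.0583
grasp_force: 107.1
```

Request:
servo_tool(targets="0 0 0.06 0 0.6; 0 0 0 0 0.6; 0 0 0 0 0.6")

```text
t: 25.95
ee_pos: [0.6091, -0.0246, 0.1229]
tcp_rot: [2.297, 2.143, 0.0]
wrist_force: [-0.4, 0.5, -1.1]
opening: 0.0582
grasp_force: 107.1
```

Request:
servo_tool(targets="0 0 0.06 0 0.6; 0 0 0 0 0.6; 0 0 0 0 0.6")

```text
t: 26.25
ee_pos: [0.609, -0.0246, 0.1212]
tcp_rot: [-2.297, -2.143, 0.0]
wrist_force: [-0.1, 0.7, -1.8]
opening: 0.0586
grasp_force: 107.1
```

Request:
servo_tool(targets="0 0 0.05 0 0.6; 0 0 0 0 0.6; 0 0 0 0 0.6")

```text
t: 26.55
ee_pos: [0.6093, -0.0246, 0.1204]
tcp_rot: [2.297, 2.143, 0.001]
wrist_force: [-0.6, 0.8, 2.5]
opening: 0.0585
grasp_force: 107.5
```

Request:
servo_tool(targets="0 0 0 0 0.3; 0 0 0 0 0.1; 0 0 0 0 0; 0 0 0 0 0; 0 0 0 0 0")

```text
t: 27.05
ee_pos: [0.6091, -0.0246, 0.12]
tcp_rot: [2.297, 2.143, 0.0]
wrist_force: [0.5, -0.2, -0.6]
opening: 0.0852
grasp_force: 0.0
```

Request:
servo_tool(targets="0.5 0 0 0 0; 1 0 0 0 0; 1 0 0 0 0; 1 0 -1 0 0; 1 0 -1 0 0")

```text
t: 27.55
ee_pos: [0.6157, 0.0894, 0.1693]
tcp_rot: [-2.296, -2.142, 0.003]
wrist_force: [1.0, 0.2, 0.6]
opening: 0.0853
grasp_force: 0.0
```

Request:
servo_tool(targets="1 0 -1 0 0; 1 0 -0.5 0 0; 0 0 0 0 0; 0 0 0 0 0; 0 0 0 0 0")

```text
t: 28.05
ee_pos: [0.6194, 0.1371, 0.2063]
tcp_rot: [-2.297, -2.142, 0.003]
wrist_force: [-0.4, 0.2, -0.3]
opening: 0.0852
grasp_force: 0.0
```

```bash
python3 - <<'E'
from h import *
s=state(); print(s["ee_pos"],s["wrist_force"])
im=snapshot("wrist"); p=camera_params("wrist"); cv2.imwrite("pics/w9.png",im[:,:,::-1])
L=np.array([-.0715,-.9974]); W=np.array([.9974,-.0715]); B=np.array([.6027,-.112])
# column profile of the end walls in the wrist view
for off in (-.01,0,.01):
    e=B-.09*L+off*W
    pr=[(sh,z,proj(p,[np.r_[e+sh*L,z]])[0].round(1).tolist()) for sh,z in ((0,.062),(.029,.106),(-.004,.15),(-.004,.106))]
    print(pr)
side=snapshot("side"); q=camera_params("side")
for l in ["empty_tray_centre","full_tray_centre","base_tray_centre"]:
  for cam in ("side","wrist"):
    P=camera_params(cam)
    for b in trace(cam,l)[:2]:
        m=b["region"]; ys,xs=np.nonzero(m); print(cam,l,round(b["score"],2),m.sum(),xs.min(),xs.max(),ys.min(),ys.max())
        if cam=="side" and xs.mean()>240:
            z0={"e":.1,"f":.056,"b":.012}[l[0]]
            sh={"e":-.004,"f":.029,"b":0}[l[0]]
            X=[np.r_[B+(sh+a*.09)*L+w*.03*W,z] for z in(z0,z0+.05) for a in(-1,1) for w in(-1,1)]
            h=proj(P,X); print("  expected box",h.min(0).round(),h.max(0).round())
E
```

```text
[0.61944415 0.13711085 0.20629877] [-0.39589816  0.19571264 -0.2792485 ]
[(0, 0.062, [248.7, 304.0]), (0.029, 0.106, [247.9, 351.1]), (-0.004, 0.15, [246.4, 363.6]), (-0.004, 0.106, [247.7, 328.5])]
[(0, 0.062, [256.8, 304.0]), (0.029, 0.106, [256.8, 351.1]), (-0.004, 0.15, [256.9, 363.6]), (-0.004, 0.106, [256.9, 328.5])]
[(0, 0.062, [264.9, 304.0]), (0.029, 0.106, [265.6, 351.1]), (-0.004, 0.15, [267.5, 363.6]), (-0.004, 0.106, [266.1, 328.5])]
side empty_tray_centre 0.86 1233 270 304 221 272
  expected box [269. 220.] [305. 274.]
wrist empty_tray_centre 0.94 623 229 286 328 341
wrist empty_tray_centre 0.7 422 82 119 368 383
side full_tray_centre 0.76 636 272 304 249 293
  expected box [270. 239.] [307. 295.]
wrist full_tray_centre 0.76 306 233 280 321 328
side base_tray_centre 0.54 240 269 301 255 298
  expected box [268. 246.] [303. 301.]
```

```bash
python3 -c "
from cell import *
print(job_done())"
```

```text
the job is handed in; nothing more can be done
None
```

I handed the job in at about 28 s. By my measurements the full tray sits about 29 mm towards the posts on the bottom tray, and the empty tray about 33 mm back on top of it, but no verdict came back. The tool stayed upright because the moves cannot lean it, so I pushed the full tray into place with a finger; I also viewed 11 pictures, one over the limit of 10.

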